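# Load a lipstick case into the print jig under its spring flap

## Task

Load the gold lipstick case that lies waiting in the lane of the empty print jig: with one fingertip press the jig's red thumb bar down to hold its spring flap up, and with the other fingertip push the case along the lane, under the raised flap, right up against the end stop. Keep the flap clear of the case until the case is fully home, then let the bar go so that the flap clamps the case, and move clear. Do not grip or lift the case, and leave the other, loaded jig and everything else on the bench alone.

Things in the scene. Friction and masses are not known exactly. Their poses are not given: they have to be found in the camera images.
- jig_a: the empty print jig, to be loaded; fixed to the bench. Aluminium base plate 204 (x) x 124 (y) x 6 mm. Origin: centre of the plate's underside, on the bench. Its x axis is the push direction (from the open mouth of the lane to the end stop), y to the left of it, z up. Lane on the right, hinge rod in the middle, red thumb bar on the left
- mouth_a (a point): open end of jig_a's lane, on the lane floor: x = -100, y = -30 mm in the jig's frame, 14 mm above the bench. The lane runs straight along the jig's x at y = -30 mm; white guide rails either side, 27 mm apart, rail tops 19 mm above the bench
- stop_a (a point): middle of the face of jig_a's steel end stop: x = +80, y = -30 mm in the jig's frame, 22 mm above the bench (stop 30 mm wide, top 30 mm above the bench)
- rod_a (a point): on the axis of jig_a's hinge rod, which runs along the jig's x at y = -8 mm, 42.5 mm above the bench, in three bearing blocks (x = -88, +4, +89; tops 49 mm above the bench)
- pad_a (a point): middle of the underside of the black rubber pad under jig_a's steel flap. The flap reaches over the lane from the rod, x = +44 to +80 mm only in the jig's frame; shut, the pad hangs up to 6 mm below the height of a case's top and blocks it; raised, the flap's edge stands about 60 mm above the bench
- flap_a (a joint): flap and thumb bar of jig_a (one rigid piece): 0 = shut on an empty lane, 0.2 = clamped on a case, above 0.25 = clear of a case, 0.8 = limit; grows as the bar is pressed down. A spring shuts it as soon as the bar is let go: about 3 N on the bar starts it, about 7 N holds it open
- bar_a (a point): centre of the top face of jig_a's red thumb bar, 180 mm along the jig's x (-102 to +78), 32 mm wide, 5 mm thick; moves with the flap. Shut: x = -12, y = +30 mm in the jig's frame, 45 mm above the bench, sloping up away from the lane by 0.37 rad. Press and slide anywhere along it. A tip pressed to 23 mm above the bench gives joint 0.7, to 30 mm 0.4; a second tip, level with it, clears the rails
- home_a (a point): where the case's centre lies when the case is fully home in jig_a: x = +44, y = -30 mm in the jig's frame, 26 mm above the bench; fixed to the jig, same axes
- case_a_mid (a point): centre of the case to be loaded: a square gold lipstick case 72 mm long (along the lane, its x axis) x 24 x 24 mm, about 50 g, lying in jig_a's lane 46 to 76 mm short of home, its front end still outside the flap; its top is 38 mm above the bench and its rear end face is 36 mm behind this point
- jig_b: the second, identical jig, already loaded, the flap clamped on its case; leave alone. Same frame and sizes as jig_a
- case_b_mid (a point): centre of the case clamped in jig_b; leave alone
- spare_mid (a point): centre of a spare gold case standing upright on the bench (24 x 24 x 72 mm); leave alone
- jar_mid (a point): centre of a closed ink jar, 62 mm across, 75 mm tall; leave alone
- wash_mid (a point): centre of a white bottle with a red cap, 56 mm across, 150 mm tall; leave alone
- pad_mid (a point): middle of a terracotta-coloured silicone print pad on a 60 mm square wooden block, 57 mm tall in all; leave alone
- tape_mid (a point): centre of a roll of tape lying flat, 76 mm across, 25 mm tall; leave alone
- driver_grip (a point): handle of a screwdriver, 170 mm long, lying on the bench; leave alone
Mind the look-alikes: they are no part of the job. What is shaped like the part that bears case_a_mid but blue or pink is not meant.

How it is judged:
By the outcome, as a careful person would: the job done as asked, in the order asked, and still so for the second after the job is handed in, with the robot touching nothing.
It also fails if it takes over 42 s, if anything falls off the work surface, if the arm or the gripper's body presses on something with over 40 N, if the wrist force passes 120 N, or if a joint passes its speed limit or range.

## Robot

A 7-joint arm with a two-finger parallel gripper is mounted at the origin on the work surface. World frame = base frame: x ahead of the robot, y to its left, z up, the work surface at z = 0. Lengths are in m, angles in rad, forces in N, time in s.
With the tool pointing down it reaches from about 0.4 to 0.85 m from the base axis. Payload 10.4 kg.
Tool frame: the origin (TCP) lies at the very end of the fingers, on their centre line; the grasp point (between the pads) lies 19 mm behind it (manip.grip_point_offset is the distance from the TCP to the grasp point, in m); z points along the fingers, y is the line along which they close (so a half turn about z gives the same grasp; the last joint's range is limited). The gripper opens to 85 mm and grips with 20 to 120 N. Pads are 22 mm wide; open, the fingers measure 114 mm over their backs; the gripper's body (76 mm by 85 mm) begins 54 mm behind the grasp point. The pads swing forward as they close: fully open they stand 13 mm farther back than shut.
Start: joints at [1.085, 0.332, -0.065, 1.46, 0.022, 1.35, -0.088], TCP at [0.279, -0.559, 0.231] pointing down, gripper open.
Joint ranges: [-2.6, 2.6], [-0.5, 2.12], [-1.47, 1.34], [0.16, 2.42], [-1.27, 4.41], [0.06, 2.06], [-2.6, 2.6]. Speed limits (rad/s): [2.22, 2.22, 2.79, 2.79, 3.14, 3.14, 3.14].

## Interface

Orientations are given as a unit quaternion [x, y, z, w].
In Python, from workcell import manip gives the robot as it stands. The module is installed in compiled form; this text tells all that it offers.
- The arm moves only by the shell command python3 -m inch 'ROWS' [OPENING] [FORCE]. ROWS is JSON, a list of rows, each a list of 2 entries, a list of its own where there are three numbers: the shift along the tool's x, y, z each as a share of 0.08 m, from -1 to 1, then the turn, a rotation vector about the tool's x, y, z each as a share of 45 degrees, from -1 to 1. A call has exactly 10 rows; each row is the pose to reach, as a shift and turn from the pose commanded when the call began, along the tool's axes at that moment; what a row does not reach only later rows make up. A row lasts 1/10 s, in which the tool goes at most 50 mm and 8.59 degrees, less where a joint would pass 70% of its speed; a pose out of reach is approached as far as the arm can. A call with a number of a shift or a turn outside -1 to 1 is refused whole. A call with a gripper value outside its range is refused whole. OPENING is the opening, from 0 (shut) to 1 (fully open), set as the call begins (- or left out, the last holds). The fingers move at their own pace and stop on an object; FORCE is the grip in N (left out, the last holds). Time passes only in rows, so rows that repeat a pose let the fingers close, or fill a call up. It gives the time, the measured TCP pose, the force, the opening and the grip force at its end, in the units of the state.
- manip.get_obs(): the state, without advancing time (a new reading comes with each control period).
- manip.camera(name): name is "scene" or "top" or "wrist"; returns the picture (384x512x3 uint8, red, green, blue); there is no depth.
- manip.camera_params(name): a dict with "fov_y" (degrees; the focal length in pixels is half the picture's height over the tangent of half this angle, whatever the lens; pixels are square), "cx", "cy" (the principal point, pixels), "camera_from_world" (4x4, takes a point from world to camera coordinates); the wrist camera has in their place "T_tool_cam" (4x4, takes a point from camera to tool coordinates, whose origin is the TCP and whose axes are the flange's). Camera axes: x right, y up, looking along -z (the intrinsics and any distortion apply to the point x, -y, -z); pixel columns grow to the right and rows downward; lengths in m; the calibration is good to about 2 mm. The wrist camera is an equidistant fisheye: a pixel r from the principal point sees the ray r / f radians off the axis. A picture is of the moment at which its call begins: read the wrist's pose just before it. camera_params takes no time and is no camera call.
- manip.hand_in(): hands the job in; it is judged then, once.
The state is a dict: "clock": time; "joint_pos": joint angles; "joint_velocities": joint speeds; "tau": joint torques, N m; "position": TCP position; "ee_rot": TCP orientation; "ft_force": force on the tool from outside, world axes, zero at the start; "torque": the same for the moment, N m; "grip_width": opening from 0.0 (shut) to 1.0 (fully open); "grasp_force": force on a finger pad.
Only numpy, scipy, OpenCV 4.12 (cv2) and the standard library are available. Lean on these libraries where they do the work, as an engineer would, in place of code of your own. Each camera call takes 0.05 s, during which the arm holds its last target. There are 200 camera calls.

## Working session

There is one attempt and no reset: what is moved stays moved. The work goes in short steps, Python scripts to look and compute and a shell command to move; the robot and the scene stay as the last step left them, time stands still between calls to the robot, and variables do not carry over. Pictures are saved under pics/ and viewed, at most 10 in all, crops included, and the job is handed in when it is done.

```bash
mkdir -p pics
python3 - <<'E'
from workcell import manip
import cv2,numpy as np
np.set_printoptions(precision=4,suppress=True)
for n in("top","scene"):
    im=manip.camera(n); cv2.imwrite(f"pics/{n}0.png",im[:,:,::-1]); print(n,manip.camera_params(n))
print(manip.get_obs())
a=cv2.imread("pics/top0.png");cv2.imwrite("pics/top0b.png",cv2.resize(a,(800,600),interpolation=cv2.INTER_CUBIC))
E
```

```text
top {'fov_y': 50.69353636698358, 'cx': 255.55503548628374, 'cy': 194.29788549549363, 'camera_from_world': array([[ 0.0234, -0.9996,  0.0139, -0.0127],
       [ 0.9949,  0.0247,  0.0979, -0.4991],
       [-0.0982,  0.0116,  0.9951, -1.2309],
       [ 0.    ,  0.    ,  0.    ,  1.    ]])}
scene {'fov_y': 48.514674983575595, 'cx': 255.84363138557418, 'cy': 188.5653115114328, 'camera_from_world': array([[ 0.5047,  0.8632, -0.0167, -0.2787],
       [-0.4508,  0.28  ,  0.8476,  0.1654],
       [ 0.7362, -0.4202,  0.5304, -1.6564],
       [ 0.    ,  0.    ,  0.    ,  1.    ]])}
{'clock': 0.1, 'joint_pos': array([ 1.0854,  0.3328, -0.0647,  1.4608,  0.0216,  1.3499, -0.0885]), 'joint_velocities': array([ 0.0005, -0.0002, -0.0012, -0.0016,  0.0003, -0.0003, -0.0007]), 'tau': array([  0.0011, -62.6745,   0.0488, -39.2428,   0.0163,   0.007 ,
         0.0001]), 'position': array([ 0.2789, -0.559 ,  0.2306]), 'ee_rot': array([ 0.9733,  0.2294, -0.0002, -0.0006]), 'ft_force': array([-0.1157, -0.0964, -0.1231]), 'torque': array([0.0523, 0.0707, 0.0216]), 'grasp_force': 0.0, 'grip_width': 0.9968824232752657}
```

View pics/top0b.png

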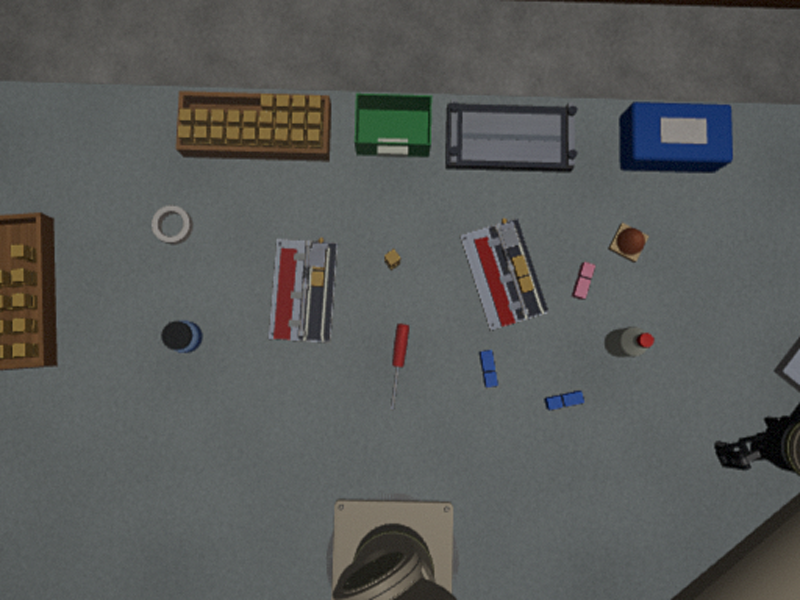

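View pics/scene0.png

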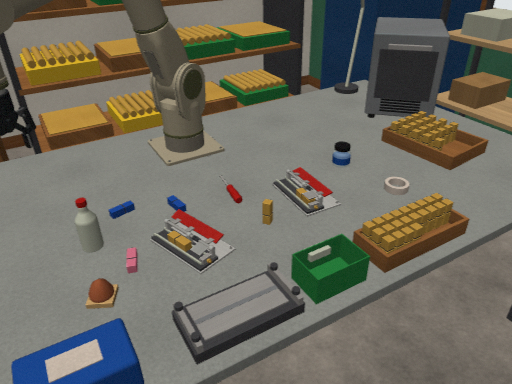

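The right-hand jig at about (505,275) in the 800-wide top view is the one to load. Its gold case lies mostly uncovered, short of the flap at (507,232). The left jig at (305,290) is loaded, with its case half under the flap. Next I measure the jig by its red bar and gold case in the top view.

```bash
cat > h.py <<'E'
from workcell import manip
import cv2,numpy as np
from scipy.spatial.transform import Rotation as R
np.set_printoptions(precision=4,suppress=True)
def ray(n,uv,obs=None):
    p=manip.camera_params(n); f=192/np.tan(np.radians(p["fov_y"]/2))
    d=np.array([uv[0]-p["cx"],-(uv[1]-p["cy"])])
    if n=="wrist":
        r=np.hypot(*d); th=r/f; v=np.array([*(d/max(r,1e-9)*np.sin(th)),-np.cos(th)])
        T=np.eye(4);T[:3,:3]=R.from_quat(obs["ee_rot"]).as_matrix();T[:3,3]=obs["position"]
        W=T@p["T_tool_cam"]
    else:
        v=np.array([*(d/f),-1]); W=np.linalg.inv(p["camera_from_world"])
    return W[:3,3],W[:3,:3]@v
def onz(n,uv,z,obs=None):
    o,v=ray(n,uv,obs); return o+v*(z-o[2])/v[2]
def mask(im,lo,hi,minA=30):
    h=cv2.cvtColor(im,cv2.COLOR_BGR2HSV); m=cv2.inRange(h,np.array(lo),np.array(hi))
    if lo[0]==0: m|=cv2.inRange(h,np.array([172,lo[1],lo[2]]),np.array([180,255,255]))
    c,_=cv2.findContours(m,cv2.RETR_EXTERNAL,cv2.CHAIN_APPROX_NONE)
    return [x for x in c if cv2.contourArea(x)>minA]
RED=((0,150,60),(6,255,255)); GOLD=((12,110,70),(28,255,255))
E
python3 - <<'E'
from h import *
im=cv2.imread("pics/top0.png")
for nm,c,z in(("red",RED,.045),("gold",GOLD,.038)):
    for k in mask(im,*c):
        r=cv2.minAreaRect(k); 
        if 150<r[0][1]<230 and 150<r[0][0]<370: 
            w=np.array([onz("top",q,z) for q in cv2.boxPoints(r)])
            print(nm,r[0],w.mean(0),"\n",w[:,:2], np.linalg.norm(w[0]-w[1]),np.linalg.norm(w[1]-w[2]))
print(manip.camera_params("wrist"))
cv2.imwrite("pics/crop1.png",cv2.resize(im[130:220,280:365],None,fx=6.5,fy=6.5,interpolation=cv2.INTER_CUBIC))
E
```

```text
red (256.18463134765625, 220.52310180664062) [ 0.4177 -0.0042  0.045 ] 
 [[ 0.3799  0.0098]
 [ 0.4575  0.002 ]
 [ 0.4554 -0.0183]
 [ 0.3778 -0.0103]] 0.07800009486139652 0.020343352147227628
red (182.2384796142578, 187.4793701171875) [0.5132 0.2232 0.045 ] 
 [[0.4272 0.2403]
 [0.6007 0.2341]
 [0.5992 0.2059]
 [0.4256 0.2125]] 0.17365855825604004 0.02819591637116831
red (316.1491394042969, 179.63063049316406) [ 0.5475 -0.1848  0.045 ] 
 [[ 0.6272 -0.1449]
 [ 0.6358 -0.1692]
 [ 0.4677 -0.2246]
 [ 0.4594 -0.2006]] 0.025676127385636367 0.17692071445268942
gold (202.5, 178.0) [0.5442 0.1636 0.038 ] 
 [[0.5563 0.1748]
 [0.5568 0.1533]
 [0.5321 0.1524]
 [0.5315 0.1738]] 0.021478809558751193 0.02478686256849183
gold (334.12164306640625, 174.77027893066406) [ 0.5646 -0.2416  0.038 ] 
 [[ 0.5953 -0.2203]
 [ 0.6024 -0.2414]
 [ 0.5339 -0.2628]
 [ 0.5268 -0.2417]] 0.022282270244079007 0.07176070981170983
gold (250.88461303710938, 165.07691955566406) [0.5882 0.016  0.038 ] 
 [[ 0.5923  0.0341]
 [ 0.6067  0.0138]
 [ 0.5841 -0.002 ]
 [ 0.5696  0.0183]] 0.024944351822638492 0.02761544511966489
{'fov_y': 65.70646984690485, 'cx': 257.6589482896125, 'cy': 187.59855769617073, 'T_tool_cam': array([[-0.0008,  0.9573,  0.2892,  0.0747],
       [ 1.    ,  0.0008, -0.0002, -0.0008],
       [-0.0004,  0.2892, -0.9573, -0.1408],
       [ 0.    ,  0.    ,  0.    ,  1.    ]])}
```

View pics/crop1.png

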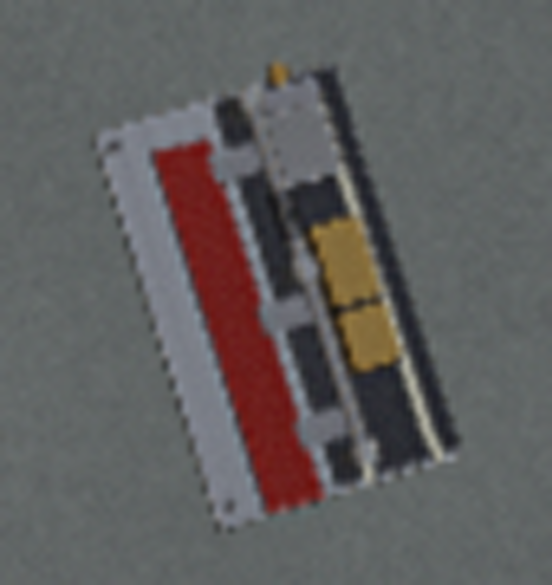

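```bash
M='[[[0.09,-0.05,0],[0,0,0]],[[0.17,-0.1,0],[0,0,0]],[[0.26,-0.14,0],[0,0,0]],[[0.35,-0.19,0],[0,0,0]],[[0.44,-0.24,0],[0,0,0]],[[0.52,-0.29,0],[0,0,0]],[[0.61,-0.34,0],[0,0,0]],[[0.7,-0.38,0],[0,0,0]],[[0.78,-0.43,0],[0,0,0]],[[0.87,-0.48,0],[0,0,0]]]'; echo skip >/dev/null
python3 -m inch '[[[0.09,-0.05,0],[0,0,0]],[[0.17,-0.1,0],[0,0,0]],[[0.26,-0.14,0],[0,0,0]],[[0.35,-0.19,0],[0,0,0]],[[0.44,-0.24,0],[0,0,0]],[[0.52,-0.29,0],[0,0,0]],[[0.61,-0.34,0],[0,0,0]],[[0.7,-0.38,0],[0,0,0]],[[0.78,-0.43,0],[0,0,0]],[[0.87,-0.48,0],[0,0,0]]]' 0.54 20
python3 -m inch '[[[0.09,-0.05,0],[0,0,0]],[[0.17,-0.1,0],[0,0,0]],[[0.26,-0.14,0],[0,0,0]],[[0.35,-0.19,0],[0,0,0]],[[0.44,-0.24,0],[0,0,0]],[[0.52,-0.29,0],[0,0,0]],[[0.61,-0.34,0],[0,0,0]],[[0.7,-0.38,0],[0,0,0]],[[0.78,-0.43,0],[0,0,0]],[[0.87,-0.48,0],[0,0,0]]]'
python3 -m inch '[[[0.09,-0.05,0],[0,0,0]],[[0.17,-0.1,0],[0,0,0]],[[0.26,-0.14,0],[0,0,0]],[[0.35,-0.19,0],[0,0,0]],[[0.44,-0.24,0],[0,0,0]],[[0.52,-0.29,0],[0,0,0]],[[0.61,-0.34,0],[0,0,0]],[[0.7,-0.38,0],[0,0,0]],[[0.78,-0.43,0],[0,0,0]],[[0.87,-0.48,0],[0,0,0]]]'
python3 -m inch '[[[0.09,-0.05,0],[0,0,0]],[[0.17,-0.1,0],[0,0,0]],[[0.26,-0.14,0],[0,0,0]],[[0.35,-0.19,0],[0,0,0]],[[0.44,-0.24,0],[0,0,0]],[[0.52,-0.29,0],[0,0,0]],[[0.61,-0.34,0],[0,0,0]],[[0.7,-0.38,0],[0,0,0]],[[0.78,-0.43,0],[0,0,0]],[[0.87,-0.48,0],[0,0,0]]]'
python3 -m inch '[[[0.09,-0.05,0],[0,0,0.02]],[[0.17,-0.1,0],[0,0,0.04]],[[0.26,-0.14,0],[0,0,0.06]],[[0.35,-0.19,0],[0,0,0.08]],[[0.44,-0.24,0],[0,0,0.1]],[[0.52,-0.29,0],[0,0,0.12]],[[0.61,-0.34,0],[0,0,0.14]],[[0.7,-0.38,0],[0,0,0.16]],[[0.78,-0.43,0],[0,0,0.18]],[[0.87,-0.48,0],[0,0,0.19]]]'
python3 - <<'E'
from h import *
o=manip.get_obs(); im=manip.camera("wrist")[:,:,::-1]; cv2.imwrite("pics/w1.png",im)
im=cv2.imread("pics/w1.png")
for nm,c,z in(("red",RED,.045),("gold",GOLD,.038)):
    for k in mask(im,*c,200):
        r=cv2.minAreaRect(k); w=np.array([onz("wrist",q,z,o) for q in cv2.boxPoints(r)])
        print(nm,r[0],w.mean(0),"\n",w[:,:2],np.linalg.norm(w[0]-w[1]),np.linalg.norm(w[1]-w[2]))
print(o)
E
```

```text
clock: 1.1
position: [0.3245, -0.4934, 0.2313]
ee_rot: [0.973, 0.229, -0.0, 0.0]
ft_force: [-1.2, 0.1, -0.5]
grip_width: 0.54
grasp_force: 0.0
clock: 2.1
position: [0.3696, -0.4279, 0.2313]
ee_rot: [0.973, 0.229, -0.0, 0.0]
ft_force: [0.1, 0.2, -0.1]
grip_width: 0.541
grasp_force: 0.0
clock: 3.1
position: [0.4147, -0.3625, 0.2313]
ee_rot: [0.973, 0.229, -0.0, 0.0]
ft_force: [0.5, -0.1, -0.2]
grip_width: 0.543
grasp_force: 0.0
clock: 4.1
position: [0.4599, -0.2971, 0.2313]
ee_rot: [0.973, 0.229, -0.0, 0.0]
ft_force: [-0.2, -0.2, 0.7]
grip_width: 0.54
grasp_force: 0.0
clock: 5.1
position: [0.505, -0.2316, 0.2313]
ee_rot: [0.988, 0.156, -0.0, 0.0]
ft_force: [0.3, -0.5, -0.4]
grip_width: 0.538
grasp_force: 0.0
red (85.6176528930664, 172.0294189453125) [ 0.4323 -0.0218  0.045 ] 
 [[ 0.3903 -0.0036]
 [ 0.4722 -0.0155]
 [ 0.4734 -0.0389]
 [ 0.3933 -0.0292]] 0.0826764113986842 0.023418686368068764
red (231.16717529296875, 116.86810302734375) [ 0.5484 -0.1855  0.045 ] 
 [[ 0.6284 -0.1447]
 [ 0.6366 -0.1716]
 [ 0.4691 -0.2272]
 [ 0.4593 -0.1986]] 0.028142017287818573 0.17650595760860294
gold (
[... 891 characters left out ...]
962936401367, 41.33241271972656) [0.5816 0.1416 0.038 ] 
 [[0.5656 0.1684]
 [0.6059 0.1465]
 [0.5971 0.1156]
 [0.5578 0.1358]] 0.04584837971671514 0.032156557600618974
{'clock': 5.1, 'joint_pos': array([ 0.6262,  0.1982, -0.3178,  1.6347,  0.0636,  1.3189, -0.9596]), 'joint_velocities': array([-0.1106,  0.0337, -0.0501, -0.0374,  0.0205,  0.0053, -0.2295]), 'tau': array([  0.8472, -52.0327,  -1.785 , -38.6398,  -0.04  ,  -0.0076,
         0.3748]), 'position': array([ 0.505 , -0.2316,  0.2313]), 'ee_rot': array([ 0.9878,  0.1558, -0.    ,  0.    ]), 'ft_force': array([ 0.2952, -0.5237, -0.4296]), 'torque': array([0.0059, 0.0038, 0.0066]), 'grasp_force': 0.0, 'grip_width': 0.5376718028945007}
```

View pics/w1.png

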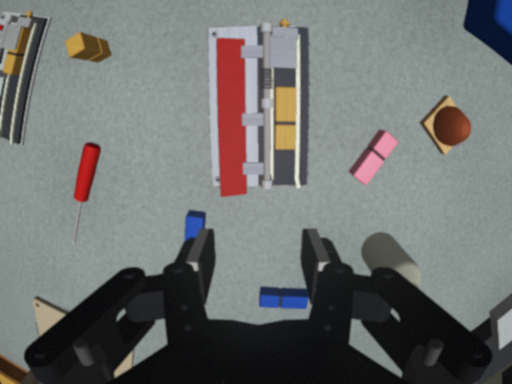

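The wrist view shows the case clear of the flap, at (285,120), with the red bar at (231,117), and both agree with the top view. The fingertips are near (207,235) and (310,235). I'll check their spacing.

Run:
```python
from h import *
o=manip.get_obs()
A=R.from_quat(o["ee_rot"]).as_matrix()
for uv in((190,231),(203,231),(213,231),(302,231),(313,231),(325,231)):
    for dz in(0.0,.006): print(uv,dz,A.T@(onz("wrist",uv,o["position"][2]+dz,o)-o["position"]))
im=cv2.imread("pics/w1.png");cv2.imwrite("pics/c2.png",cv2.convertScaleAbs(cv2.resize(im[215:315,160:360],None,fx=4,fy=4),alpha=2.5,beta=20))
```

```text
(190, 231) 0.0 [ 0.008  -0.0369  0.    ]
(190, 231) 0.006 [ 0.0108 -0.0353 -0.006 ]
(203, 231) 0.0 [ 0.0082 -0.0298  0.    ]
(203, 231) 0.006 [ 0.011  -0.0285 -0.006 ]
(213, 231) 0.0 [ 0.0082 -0.0244  0.    ]
(213, 231) 0.006 [ 0.0111 -0.0234 -0.006 ]
(302, 231) 0.0 [ 0.0082  0.0224 -0.    ]
(302, 231) 0.006 [ 0.011   0.0214 -0.006 ]
(313, 231) 0.0 [ 0.0081  0.0283 -0.    ]
(313, 231) 0.006 [ 0.0109  0.0271 -0.006 ]
(325, 231) 0.0 [ 0.0079  0.0349 -0.    ]
(325, 231) 0.006 [ 0.0108  0.0333 -0.006 ]
```

View pics/c2.png

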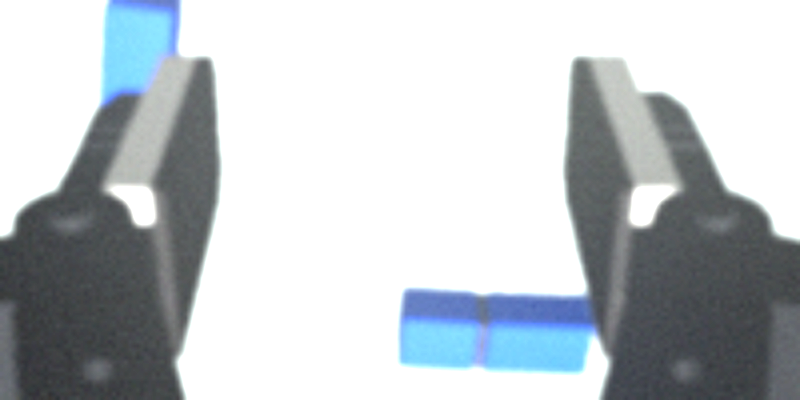

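The pad tips are about 8 mm thick, with inner faces at about ±23 mm. The tip end sits about 6 mm behind the TCP. I'll open slightly to 0.58, back off 5 mm along the lane and descend.

```bash
python3 -m inch '[[[-0.01,0,0.1],[0,0,0]],[[-0.02,0,0.2],[0,0,0]],[[-0.03,0,0.3],[0,0,0]],[[-0.04,0,0.4],[0,0,0]],[[-0.05,0,0.5],[0,0,0]],[[-0.06,0,0.6],[0,0,0]],[[-0.06,0,0.7],[0,0,0]],[[-0.06,0,0.8],[0,0,0]],[[-0.06,0,0.9],[0,0,0]],[[-0.06,0,1],[0,0,0]]]' 0.58 20
python3 -m inch '[[[0,0,0.1],[0,0,0]],[[0,0,0.2],[0,0,0]],[[0,0,0.3],[0,0,0]],[[0,0,0.4],[0,0,0]],[[0,0,0.5],[0,0,0]],[[0,0,0.6],[0,0,0]],[[0,0,0.7],[0,0,0]],[[0,0,0.8],[0,0,0]],[[0,0,0.9],[0,0,0]],[[0,0,0.95],[0,0,0]]]'
python3 - <<'E'
from h import *
o=manip.get_obs(); im=manip.camera("wrist")[:,:,::-1]; cv2.imwrite("pics/w2.png",im)
cv2.imwrite("pics/w2b.png",cv2.convertScaleAbs(cv2.resize(np.ascontiguousarray(im[0:330,110:440]),None,fx=1.8,fy=1.8),alpha=1.7,beta=10))
print(o["position"],o["ft_force"],o["grip_width"])
im=cv2.imread("pics/w2.png"); A=R.from_quat(o["ee_rot"]).as_matrix()
for k in mask(im,*GOLD,300):
    w=np.array([A.T@(onz("wrist",q,.038,o)-o["position"]) for q in k[:,0]]); print(w.min(0)[:2],w.max(0)[:2])
E
```

```text
clock: 6.15
position: [0.5002, -0.2336, 0.1507]
ee_rot: [0.988, 0.156, 0.0, 0.0]
ft_force: [0.5, 0.0, -0.6]
grip_width: 0.581
grasp_force: 0.0
clock: 7.15
position: [0.4998, -0.2334, 0.0743]
ee_rot: [0.988, 0.156, -0.0, -0.0]
ft_force: [0.7, 0.2, -0.6]
grip_width: 0.582
grasp_force: 0.0
[ 0.4998 -0.2334  0.0743] [ 0.712   0.2324 -0.5558] 0.5818124591399398
[0.0254 0.0167] [0.0546 0.0406]
[0.0568 0.0169] [0.096  0.0408]
[ 0.1344 -0.203 ] [ 0.167  -0.1625]
```

View pics/w2b.png

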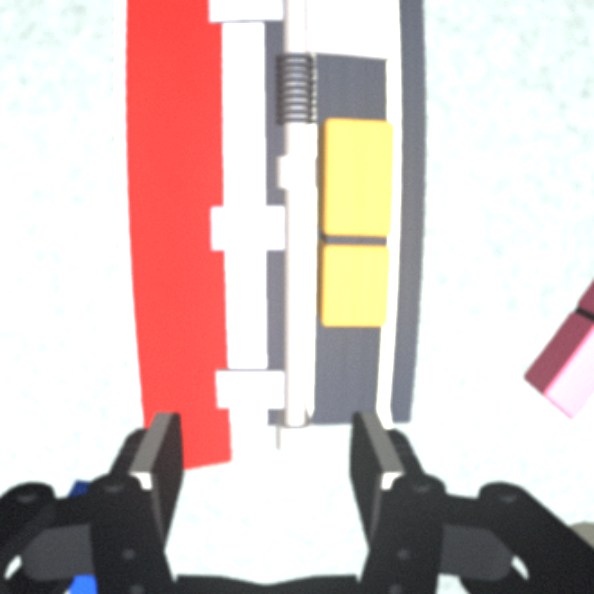

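The descent looks right: the lane centre is at tool y +28.8 mm and the finger lines up with it. The case's rear is about 14 mm ahead of the pad. The left pad is over the red bar.

```bash
python3 -m inch '[[[0,0,0.05],[0,0,0]],[[0,0,0.1],[0,0,0]],[[0,0,0.15],[0,0,0]],[[0,0,0.2],[0,0,0]],[[0,0,0.25],[0,0,0]],[[0,0,0.3],[0,0,0]],[[0,0,0.35],[0,0,0]],[[0,0,0.4],[0,0,0]],[[0,0,0.45],[0,0,0]],[[0,0,0.45],[0,0,0]]]'
python3 -m inch '[[[0,0,0.02],[0,0,0]],[[0,0,0.04],[0,0,0]],[[0,0,0.06],[0,0,0]],[[0,0,0.08],[0,0,0]],[[0,0,0.1],[0,0,0]],[[0,0,0.11],[0,0,0]],[[0,0,0.12],[0,0,0]],[[0,0,0.12],[0,0,0]],[[0,0,0.12],[0,0,0]],[[0,0,0.12],[0,0,0]]]'
```

```text
clock: 8.2
position: [0.5002, -0.2335, 0.039]
ee_rot: [0.988, 0.156, -0.0, -0.0]
ft_force: [-0.1, 0.5, 2.3]
grip_width: 0.58
grasp_force: 1.4
clock: 9.2
position: [0.5005, -0.2343, 0.0301]
ee_rot: [0.988, 0.156, 0.0, 0.001]
ft_force: [1.1, -4.2, 4.8]
grip_width: 0.583
grasp_force: 2.7
```

```bash
python3 -m inch '[[[0,0,0.02],[0,0,0]],[[0,0,0.04],[0,0,0]],[[0,0,0.06],[0,0,0]],[[0,0,0.08],[0,0,0]],[[0,0,0.1],[0,0,0]],[[0,0,0.12],[0,0,0]],[[0,0,0.14],[0,0,0]],[[0,0,0.16],[0,0,0]],[[0,0,0.16],[0,0,0]],[[0,0,0.16],[0,0,0]]]'
python3 - <<'E'
from h import *
o=manip.get_obs(); im=manip.camera("wrist")[:,:,::-1]; cv2.imwrite("pics/w3.png",im)
s=manip.camera("scene")[:,:,::-1]
a=cv2.convertScaleAbs(cv2.resize(np.ascontiguousarray(im[0:300,110:440]),(440,400)),alpha=1.5)
b=cv2.convertScaleAbs(cv2.resize(np.ascontiguousarray(s[180:290,140:240]),(360,400)),alpha=1.3)
cv2.imwrite("pics/w3b.png",np.hstack([a,b]))
im=cv2.imread("pics/w3.png"); A=R.from_quat(o["ee_rot"]).as_matrix(); print(o["torque"])
for k in mask(im,*GOLD,300):
    w=np.array([A.T@(onz("wrist",q,.038,o)-o["position"]) for q in k[:,0]]); print(w.min(0)[:2],w.max(0)[:2])
E
```

```text
clock: 10.2
position: [0.5011, -0.2345, 0.0178]
ee_rot: [0.988, 0.156, 0.001, 0.001]
ft_force: [0.9, -2.5, 7.9]
grip_width: 0.578
grasp_force: 3.8
[-0.5704 -0.1063 -0.0244]
[0.0252 0.0143] [0.0552 0.0391]
[0.0561 0.0142] [0.0949 0.0393]
```

View pics/w3b.png

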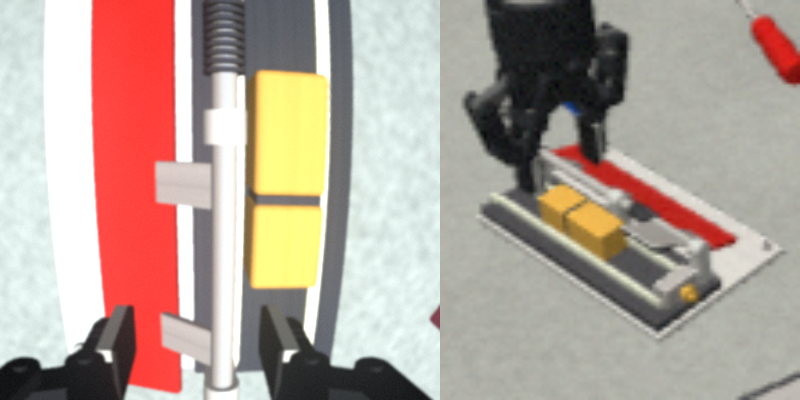

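The bar is down and the flap raised, with a press of about 8 N. The case has not moved, and the right pad is behind it in the lane. I start the push.

```bash
python3 -m inch '[[[0.05,-0.01,0],[0,0,0]],[[0.1,-0.01,0],[0,0,0]],[[0.15,-0.02,0],[0,0,0]],[[0.2,-0.02,0],[0,0,0]],[[0.25,-0.02,0],[0,0,0]],[[0.3,-0.02,0],[0,0,0]],[[0.35,-0.02,0],[0,0,0]],[[0.4,-0.02,0],[0,0,0]],[[0.45,-0.02,0],[0,0,0]],[[0.45,-0.02,0],[0,0,0]]]'
python3 - <<'E'
from h import *
o=manip.get_obs(); im=manip.camera("wrist")[:,:,::-1]; cv2.imwrite("pics/w4.png",im)
im=cv2.imread("pics/w4.png"); A=R.from_quat(o["ee_rot"]).as_matrix()
for k in mask(im,*GOLD,300):
    w=np.array([A.T@(onz("wrist",q,.038,o)-o["position"]) for q in k[:,0]]); print(w.min(0)[:2],w.max(0)[:2])
cv2.imwrite("pics/w4b.png",cv2.convertScaleAbs(cv2.resize(np.ascontiguousarray(im[0:330,110:440]),None,fx=1.8,fy=1.8),alpha=1.7,beta=10))
E
```

```text
clock: 11.3
position: [0.5331, -0.2202, 0.0164]
ee_rot: [0.988, 0.156, -0.001, -0.001]
ft_force: [-2.9, 0.9, 5.2]
grip_width: 0.58
grasp_force: 2.7
[0.013  0.0173] [0.0458 0.0433]
[0.0446 0.0179] [0.083  0.0446]
```

View pics/w4b.png

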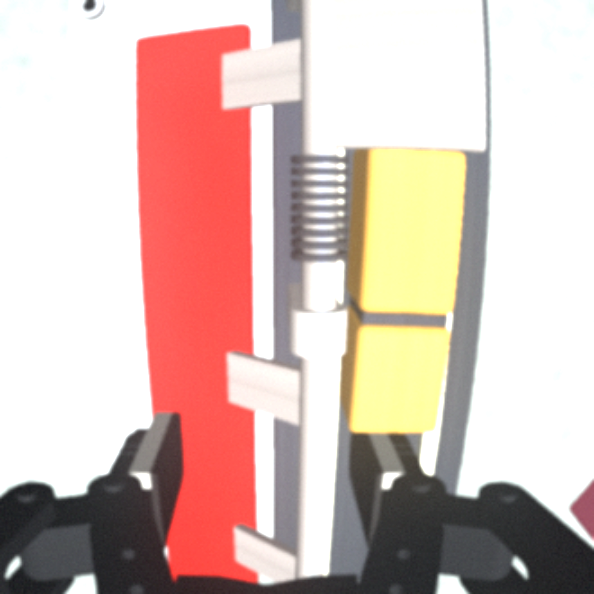

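The pad is in contact with the case, now squarely behind it, and the front is entering beneath the raised flap. About 33 mm remain.

```bash
python3 -m inch '[[[0.04,0.01,0],[0,0,0]],[[0.08,0.02,0],[0,0,0]],[[0.12,0.02,0],[0,0,0]],[[0.16,0.02,0],[0,0,0]],[[0.2,0.02,0],[0,0,0]],[[0.24,0.02,0],[0,0,0]],[[0.28,0.02,0],[0,0,0]],[[0.32,0.02,0],[0,0,0]],[[0.35,0.02,0],[0,0,0]],[[0.35,0.02,0],[0,0,0]]]'
python3 -m inch '[[[0.01,0,0],[0,0,0]],[[0.02,0,0],[0,0,0]],[[0.03,0,0],[0,0,0]],[[0.04,0,0],[0,0,0]],[[0.05,0,0],[0,0,0]],[[0.05,0,0],[0,0,0]],[[0.05,0,0],[0,0,0]],[[0.05,0,0],[0,0,0]],[[0.05,0,0],[0,0,0]],[[0.05,0,0],[0,0,0]]]'
python3 - <<'E'
from h import *
o=manip.get_obs(); im=manip.camera("wrist")[:,:,::-1]; cv2.imwrite("pics/w5.png",im)
im=cv2.imread("pics/w5.png"); A=R.from_quat(o["ee_rot"]).as_matrix()
for k in mask(im,*GOLD,200):
    w=np.array([A.T@(onz("wrist",q,.038,o)-o["position"]) for q in k[:,0]]); print(w.min(0)[:2],w.max(0)[:2])
d=o["position"][:2]-[.548,-.1852]; print("jig",d@[.951,.309]*1e3-12,d@[-.309,.951]*1e3+30, o["ft_force"][:2]@[.951,.309])
E
```

```text
clock: 12.35
position: [0.56, -0.2131, 0.0163]
ee_rot: [0.988, 0.156, -0.001, -0.001]
ft_force: [-3.7, 0.8, 5.5]
grip_width: 0.575
grasp_force: 2.8
clock: 13.35
position: [0.5634, -0.212, 0.0163]
ee_rot: [0.988, 0.156, -0.001, -0.001]
ft_force: [-4.4, 0.8, 4.8]
grip_width: 0.577
grasp_force: 2.8
[0.0131 0.0168] [0.0454 0.0427]
[0.0447 0.0187] [0.0484 0.042 ]
[0.0988 0.0219] [0.108  0.0314]
jig -5.608321352678676 -0.30218514589720513 -3.9274432264769996
```

```bash
python3 -m inch '[[[0.01,0,0],[0,0,0]],[[0.01,0,0],[0,0,0]],[[0.02,0,0],[0,0,0]],[[0.02,0,0],[0,0,0]],[[0.02,0,0],[0,0,0]],[[0.03,0,0],[0,0,0]],[[0.03,0,0],[0,0,0]],[[0.03,0,0],[0,0,0]],[[0.03,0,0],[0,0,0]],[[0.03,0,0],[0,0,0]]]'
```

```text
clock: 14.4
position: [0.5656, -0.2114, 0.0163]
ee_rot: [0.988, 0.156, -0.002, -0.001]
ft_force: [-5.0, 0.4, 5.0]
grip_width: 0.585
grasp_force: 2.8
```

```bash
python3 -m inch '[[[0.01,0,0],[0,0,0]],[[0.01,0,0],[0,0,0]],[[0.01,0,0],[0,0,0]],[[0.02,0,0],[0,0,0]],[[0.02,0,0],[0,0,0]],[[0.02,0,0],[0,0,0]],[[0.03,0,0],[0,0,0]],[[0.03,0,0],[0,0,0]],[[0.03,0,0],[0,0,0]],[[0.03,0,0],[0,0,0]]]'
```

```text
clock: 15.4
position: [0.5662, -0.2114, 0.0161]
ee_rot: [0.988, 0.156, -0.003, -0.001]
ft_force: [-12.9, -0.7, 11.8]
grip_width: 0.579
grasp_force: 7.0
```

The force jump shows the case is against the stop (pad at x ≈ +8, as expected for home). I ease off, then raise straight up to release the bar.

```bash
python3 -m inch '[[[-0.01,0,0],[0,0,0]],[[-0.02,0,0],[0,0,0]],[[-0.03,0,0],[0,0,0]],[[-0.04,0,0],[0,0,0]],[[-0.05,0,0],[0,0,0]],[[-0.06,0,0],[0,0,0]],[[-0.06,0,0],[0,0,0]],[[-0.06,0,0],[0,0,0]],[[-0.06,0,0],[0,0,0]],[[-0.06,0,0],[0,0,0]]]'
python3 -m inch '[[[0,0,-0.04],[0,0,0]],[[0,0,-0.08],[0,0,0]],[[0,0,-0.12],[0,0,0]],[[0,0,-0.16],[0,0,0]],[[0,0,-0.2],[0,0,0]],[[0,0,-0.26],[0,0,0]],[[0,0,-0.34],[0,0,0]],[[0,0,-0.45],[0,0,0]],[[0,0,-0.58],[0,0,0]],[[0,0,-0.7],[0,0,0]]]'
python3 -m inch '[[[0,0,-0.1],[0,0,0]],[[0,0,-0.2],[0,0,0]],[[0,0,-0.3],[0,0,0]],[[0,0,-0.4],[0,0,0]],[[0,0,-0.5],[0,0,0]],[[0,0,-0.6],[0,0,0]],[[0,0,-0.7],[0,0,0]],[[0,0,-0.8],[0,0,0]],[[0,0,-0.9],[0,0,0]],[[0,0,-1],[0,0,0]]]'
python3 - <<'E'
from h import *
o=manip.get_obs(); im=manip.camera("wrist")[:,:,::-1]; cv2.imwrite("pics/w6.png",im); s=manip.camera("scene")[:,:,::-1]
im=cv2.imread("pics/w6.png"); u=np.array([.951,.309]); n=np.array([-.309,.951])
for k in mask(im,*GOLD,100):
    w=np.array([onz("wrist",q,.038,o)[:2] for q in k[:,0]])-[.548,-.1852]; a=w@u*1e3-12;b=w@n*1e3+30; print(a.min(),a.max(),b.min(),b.max())
a=cv2.convertScaleAbs(cv2.resize(np.ascontiguousarray(im[0:300,110:440]),(440,400)),alpha=1.5)
b=cv2.convertScaleAbs(cv2.resize(np.ascontiguousarray(s[180:290,140:240]),(360,400)),alpha=1.3)
cv2.imwrite("pics/w6b.png",np.hstack([a,b])); print(o["clock"])
E
```

```text
clock: 16.4
position: [0.5651, -0.2124, 0.017]
ee_rot: [0.988, 0.156, 0.0, -0.0]
ft_force: [0.8, 4.6, 3.9]
grip_width: 0.581
grasp_force: 2.4
clock: 17.4
position: [0.565, -0.2128, 0.0741]
ee_rot: [0.988, 0.156, 0.0, 0.0]
ft_force: [0.7, -0.3, -0.4]
grip_width: 0.578
grasp_force: 0.0
clock: 18.4
position: [0.5648, -0.2126, 0.1536]
ee_rot: [0.988, 0.156, 0.0, 0.0]
ft_force: [-0.3, 1.0, 0.5]
grip_width: 0.581
grasp_force: 0.0
-36.33615798356996 34.08998065187476 -252.43126625115775 -200.3710326327572
9.892041932641842 37.81514871384114 -42.792705365246604 -19.24160070737534
73.58303364894823 105.23275519116027 171.45392986838667 253.76073686796437
18.4
```

View pics/w6b.png

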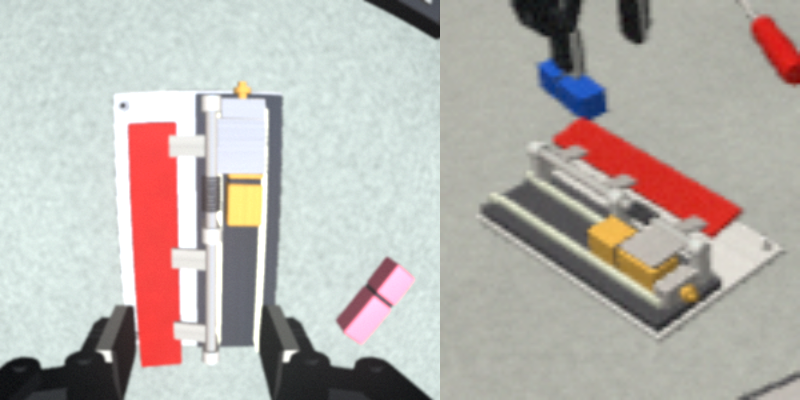

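The case is home against the stop with the flap clamped on it. The bar is up and the gripper is clear.

```bash
python3 -c "
from workcell import manip
print(manip.hand_in())"
```

```text
the job is handed in; nothing more can be done
None
```

The gold case is pushed fully home against jig_a's end stop and clamped by the flap, with the gripper clear; I handed the job in at about 18.5 s on the robot clock, and no verdict came back.

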